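# Line up the microscope objectives by height

### The arm

A 6-joint arm with a two-finger parallel gripper is mounted at the origin on the work surface. World frame = base frame: x ahead of the robot, y to its left, z up, the work surface at z = 0. Lengths are in mm, angles in rad, forces in N, time in s.
With the tool pointing down it reaches from about 325 to 875 mm from the base axis. Payload 4.4 kg.
Tool frame: the origin (TCP) lies midway between the tips of the shut fingers; the grasp point (between the pads) lies 19 mm behind it; z points along the fingers, y is the line along which they close (so a half turn about z gives the same grasp; the last joint's range is limited). The gripper opens to 85 mm and grips with 20 to 120 N. Pads are 22 mm wide; open, the fingers measure 114 mm over their backs; the gripper's body (76 mm by 85 mm) begins 54 mm behind the grasp point. The pads swing forward as they close: fully open they stand 13 mm farther back than shut.
Start: joints at [-1.371, 0.207, 1.542, -0, 1.393, -0.15], TCP at [197.586, -539.988, 231.282] pointing down, gripper open.
Joint ranges: [-2.73, 2.73], [-0.86, 2.22], [0.23, 2.46], [-1.11, 4.25], [0.08, 2.63], [-2.82, 2.82]. Speed limits (rad/s): [2.79, 2.79, 3.14, 3.14, 3.14, 3.14].

### API

Orientations are given as [roll, pitch, yaw] about the fixed x, y, z axes, in that order (R = Rz(yaw) Ry(pitch) Rx(roll)).
In Python, from rig import manip gives the robot as it stands.
- The arm moves only by the tool carry_out, never from a script. Its argument "rows" is a list of rows, each a list of 7 numbers: the shift along the tool's x, y, z as a fraction of full scale, then the turn, a rotation vector about the tool's x, y, z as a fraction of full scale, then the closure, from -1 (fully open) to 1 (shut), so that 0 is half open. In form: [[x, y, z, wx, wy, wz, jaw], ...]. A call has exactly 10 rows; each row shifts and turns the commanded pose from where the row before left it, along the tool's axes as they then stand; what a row does not reach is not made up. Full scale, the value 1, is 0.3 m for a shift and 0.5 rad for a turn. A row lasts 1/12 s, in which the tool goes at most 41.7 mm and 7.16 degrees, less where a joint would pass 70% of its speed; a pose out of reach is approached as far as the arm can. A call with a number of a shift or a turn outside -1 to 1 is refused whole. A call with a gripper value outside its range is refused whole. The fingers move at their own pace and stop on an object; "force" is the grip in N (left out, the last holds). Time passes only in rows, so rows that do not move let the fingers close, or fill a call up. It gives the time, the measured TCP pose, the force, the opening and the grip force at its end, in the units of the state.
- manip.observe(): the state, without advancing time (a new reading comes with each control period).
- manip.get_image(name): name is "scene" or "top"; returns a dict with "pixels" (400x640x3 uint8, red, green, blue), "z_map" (400x640 float32, mm along the optical axis (not along the pixel's ray), 0 where there is no reading), "vfov" (degrees; the focal length in pixels is half the picture's height over the tangent of half this angle, whatever the lens; pixels are square), "cx", "cy" (the principal point, pixels), "eye" and "attitude" of the camera in the world. Camera axes: x right, y up, looking along -z (the intrinsics and any distortion apply to the point x, -y, -z); pixel columns grow to the right and rows downward; lengths in mm; the calibration is good to about 2 mm. A picture is of the moment at which its call begins.
- manip.job_done(): hands the job in; it is judged then, once.
The state is a dict: "time": time; "joint_positions": joint angles; "joint_vel": joint speeds; "joint_efforts": joint torques, N m; "position": TCP position; "orientation": TCP orientation; "wrist_force": force on the tool from outside, world axes, zero at the start; "torque": the same for the moment, N m; "grip_width": finger opening in mm; "finger_force": force on a finger pad.
Only numpy, scipy, OpenCV 4.12 (cv2) and the standard library are available. Lean on these libraries where they do the work, as an engineer would, in place of code of your own. Each camera call takes 0.05 s, during which the arm holds its last target. There are 200 camera calls.

### The job

Stand the four spare microscope objectives on the four round rubber seats of the storage strip, one to a seat, in order of height: the shortest on the seat next to the black stop block, then each taller one in turn, the tallest at the far end. Centre each on its seat, upright with its lens up as it stands now; they are precision glass, so set them down gently - do not drop them or tip them over - and leave the amber bottle where it stands.

Things in the scene. Friction and masses are not known exactly. Their poses are not given: they have to be found in the camera images.
- objective_p_mid (a point): Microscope objective, the shortest: stubby, wide flat nose 22 mm across with a large lens. 36 mm tall, bare metal, round; stands upright, lens up, on its 22 mm wide, 5 mm high thread; straight barrel 26 mm in diameter from 5 to 30 mm above its underside, tapering above. Loose, about 90 g (0.7 to 1.4 times that). The point is on its axis half-way up, 18 mm above the underside; z is its axis (nose end).
- objective_q_mid (a point): Microscope objective, the second shortest: nose 19 mm across. 52 mm tall, bare metal, round; stands upright, lens up, on its 26 mm wide, 5 mm high thread; straight barrel 30 mm in diameter from 5 to 41 mm above its underside, tapering above. Loose, about 130 g (0.7 to 1.4 times that). The point is on its axis half-way up, 26 mm above the underside; z is its axis (nose end).
- objective_r_mid (a point): Microscope objective, the second tallest: tapering to a nose 14 mm across. 68 mm tall, bare metal, round; stands upright, lens up, on its 30 mm wide, 5 mm high thread; straight barrel 34 mm in diameter from 5 to 51 mm above its underside, tapering above. Loose, about 170 g (0.7 to 1.4 times that). The point is on its axis half-way up, 34 mm above the underside; z is its axis (nose end).
- objective_s_mid (a point): Microscope objective, the tallest: long taper to a narrow tip 9 mm across. 84 mm tall, bare metal, round; stands upright, lens up, on its 34 mm wide, 5 mm high thread; straight barrel 38 mm in diameter from 5 to 60 mm above its underside, tapering above. Loose, about 210 g (0.7 to 1.4 times that). The point is on its axis half-way up, 42 mm above the underside; z is its axis (nose end).
- seat_a_top (a point): One of four identical black rubber seat discs, 50 mm in diameter, fixed in a straight row 75 mm apart on a flat grey strip (90 x 390 mm, 8 mm thick) that lies on the bench. The letters say nothing of the order along the row, which differs from start to start. The point is the centre of the disc's flat top face, 11 mm above the bench.
- seat_b_top (a point): One of four identical black rubber seat discs, 50 mm in diameter, fixed in a straight row 75 mm apart on a flat grey strip (90 x 390 mm, 8 mm thick) that lies on the bench. The letters say nothing of the order along the row, which differs from start to start. The point is the centre of the disc's flat top face, 11 mm above the bench.
- seat_c_top (a point): One of four identical black rubber seat discs, 50 mm in diameter, fixed in a straight row 75 mm apart on a flat grey strip (90 x 390 mm, 8 mm thick) that lies on the bench. The letters say nothing of the order along the row, which differs from start to start. The point is the centre of the disc's flat top face, 11 mm above the bench.
- seat_d_top (a point): One of four identical black rubber seat discs, 50 mm in diameter, fixed in a straight row 75 mm apart on a flat grey strip (90 x 390 mm, 8 mm thick) that lies on the bench. The letters say nothing of the order along the row, which differs from start to start. The point is the centre of the disc's flat top face, 11 mm above the bench.
- stop_foot (a point): Black upright stop block, 60 mm across the strip, 16 mm along it, 45 mm tall, fixed at one end of the strip (which end differs), in line with the seats, its centre 62.5 mm from the nearest seat's centre. The point is the centre of its underside, on the strip's top, 8 mm above the bench; its y axis lies along the row (either way), x across it.
- dropper_mid (a point): Bystander: amber glass bottle with black cap, 34 mm in diameter, 72 mm tall, standing loose beside the work. The point is half-way up on its axis.

How it is judged:
By the outcome, as a careful person would: the job done as asked, in the order asked, and still so for the second after the job is handed in, with the robot touching nothing.
It also fails if it takes over 99 s, if anything falls off the work surface, if the arm or the gripper's body presses on something with over 40 N, if the wrist force passes 120 N, or if a joint passes its speed limit or range.

## Working session

There is one attempt and no reset: what is moved stays moved. The work goes in short steps, Python scripts to look and compute and a tool call to move; the robot and the scene stay as the last step left them, time stands still between calls to the robot, and variables do not carry over. Pictures are saved under pics/ and viewed, at most 14 in all, crops included, and the job is handed in when it is done.

Besides the shell and the picture viewer there is one more tool, called after "Request:" by a JSON object that holds its "api" and its "payload", one argument or row to a line. carry_out: Moves the arm, as the interface text tells. Shift numbers are shares of 0.3 m and turn numbers shares of 0.5 rad, none past 1 either way. Its arguments: {"type":"object","properties":{"rows":{"type":"array","items":{"type":"array","items":{"type":"number","minimum":-1,"maximum":1}}},"force":{"type":"number"}},"required":["rows"]}

```bash
mkdir -p pics; ls; python3 - <<'E'
from rig import manip
import cv2,numpy as np
print(manip.observe())
for n in("scene","top"):
    d=manip.get_image(n); np.savez(f"pics/{n}0.npz",**d)
    cv2.imwrite(f"pics/{n}0.png",d["pixels"][:,:,::-1])
    print(n,{k:v for k,v in d.items() if k not in("pixels","z_map")})
E
```

```text
pics
{'time': 0.0, 'joint_positions': array([-1.37046337e+00,  2.07432608e-01,  1.54295061e+00, -2.67049556e-05,
        1.39349211e+00, -1.50512612e-01]), 'joint_vel': array([-1.16978359e-03,  2.97996460e-04,  1.43020834e-03, -1.24084932e-05,
        1.15998444e-04, -2.47342698e-03]), 'joint_efforts': array([ 1.65182930e-03, -3.83028245e+01, -2.91596103e+01, -1.26514910e-04,
        1.04156855e-02, -3.39394902e-06]), 'position': array([ 197.44605325, -539.23550641,  230.12018384]), 'orientation': array([-3.13933185e+00, -3.16295990e-04,  3.50849948e-01]), 'wrist_force': array([-0.3512233 , -1.04203787, -0.17772935]), 'torque': array([ 0.01577936, -0.02925738, -0.01335675]), 'finger_force': 0.0, 'grip_width': 85.1918569490771}
scene {'vfov': 48.49290902413013, 'cx': 312.90194211981805, 'cy': 191.46843336685384, 'eye': array([ 958.63372482, -551.23512622,  642.98049589]), 'attitude': array([0.88692726, 0.0123488 , 0.6290222 ])}
top {'vfov': 55.250051490102486, 'cx': 318.45674470062005, 'cy': 203.62212738421923, 'eye': array([506.38749852,  -1.9795882 , 893.20087812]), 'attitude': array([ 0.08148027,  0.00520759, -1.58784384])}
```

View pics/scene0.png

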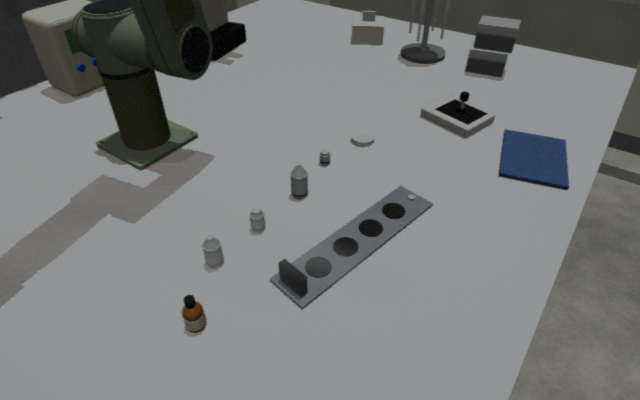

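View pics/top0.png

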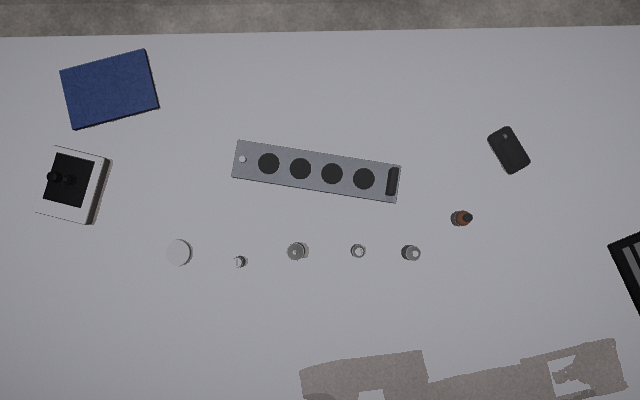

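The scene view shows, from left to right, r (213,251), q (257,220), s (299,181) and p (325,157), with the bottle at (193,314). In the top view p is at (240,261), s at (297,251), q at (358,251) and r at (412,253). The seats are at (269,163), (300,168), (332,173) and (364,179), the stop at (392,181), and the bottle at (461,218).

```bash
cat > h.py <<'E'
import numpy as np,cv2
from scipy.spatial.transform import Rotation as Ro
from scipy.optimize import least_squares
def cam(d):
    f=200/np.tan(np.radians(float(d["vfov"]))/2); return f,float(d["cx"]),float(d["cy"]),np.array(d["eye"]),Ro.from_euler("xyz",d["attitude"]).as_matrix()
def cloud(d):
    f,cx,cy,e,R=cam(d); v,u=np.mgrid[:400,:640]; z=d["z_map"].astype(float)
    P=np.stack([(u-cx)/f*z,-(v-cy)/f*z,-z],-1)@R.T+e; P[z==0]=np.nan; return P
def ray(d,u,v,h):
    f,cx,cy,e,R=cam(d); r=R@np.array([(u-cx)/f,-(v-cy)/f,-1]); return e+r*(h-e[2])/r[2]
H=dict(p=36,q=52,r=68,s=84,b=72)
E
python3 - <<'E'
from h import *
px=dict(top=dict(p=(240,261),s=(297,251),q=(358,251),r=(412,253),b=(461,218)),scene=dict(p=(325,157),s=(299,181),q=(257,220),r=(213,251),b=(193,314)))
for n in("top","scene"):
    d=dict(np.load(f"pics/{n}0.npz")); P=cloud(d)
    bench=P[...,2][(abs(P[...,0]-450)<150)&(abs(P[...,1])<300)]; print(n,"bench z",np.nanmedian(bench))
    z0=np.nanmedian(bench)
    for k,(u,v) in px[n].items():
        m=(np.nan_to_num(P[...,2],nan=-99)>z0+7).astype(np.uint8)
        w=np.zeros_like(m);w[v-26:v+27,u-22:u+23]=1
        N,L,st,C=cv2.connectedComponentsWithStats(m*w)
        i=min(range(1,N),key=lambda i:np.hypot(*(C[i]-(u,v))) - .01*st[i][4])
        Q=P[L==i]; R0=dict(p=13,q=15,r=17,s=19,b=17)[k]
        zt=np.percentile(Q[:,2],98); hb=dict(p=30,q=41,r=51,s=60,b=45)[k]
        B=Q[(Q[:,2]<z0+hb-2)]
        e=cam(d)[3]
        T=Q[Q[:,2]>zt-4].mean(0)
        # silhouette mid ray
        print(k,"px",C[i].round(1),st[i][4],"ztop",round(zt,1),"top ctr",T.round(1)[:2],"midray",ray(d,*C[i],H[k]/2)[:2].round(1),end=" ")
        if len(B)>8:
            s=least_squares(lambda c:np.hypot(B[:,0]-c[0],B[:,1]-c[1])-R0,Q[:,:2].mean(0)+8*(Q[:,:2].mean(0)-e[:2])/np.linalg.norm(Q[:,:2].mean(0)-e[:2]),loss="soft_l1"); print("cyl",s.x.round(1),len(B))
        else: print()
    g=cv2.cvtColor(d["pixels"],cv2.COLOR_RGB2GRAY)
    if n=="top":
        m=(g<70).astype(np.uint8);w=np.zeros_like(m);w[135:210,230:405]=1
    else:
        m=(g<60).astype(np.uint8);w=np.zeros_like(m);w[185:305,265:440]=1
    for c in cv2.findContours(m*w,cv2.RETR_EXTERNAL,cv2.CHAIN_APPROX_NONE)[0]:
        if cv2.contourArea(c)>80:
            M=cv2.moments(c);u,v=M["m10"]/M["m00"],M["m01"]/M["m00"]; print("dark",round(u,1),round(v,1),cv2.contourArea(c),ray(d,u,v,11).round(1), "depth z",P[int(v),int(u)].round(1))
E
```

```text
top bench z 0.3467799265615099
p px [238.1 261.4] 128 ztop 39.1 top ctr [449.2 185.4] midray [449.3 186.1] cyl [449.5 186.1] 25
s px [295.5 250.9] 257 ztop 85.2 top ctr [472.2  53.4] midray [471.9  53.8] cyl [492.7  26.3] 22
q px [357.5 250.5] 157 ztop 54.7 top ctr [469.4 -84.5] midray [469.7 -84.8] cyl [469.6 -85. ] 18
r px [410.9 252.4] 246 ztop 70.1 top ctr [ 463.8 -203.2] midray [ 463.9 -202.9] cyl [ 463.6 -203.5] 62
b px [461.  217.8] 267 ztop 73.7 top ctr [ 539.  -319.7] midray [ 539.  -317.4] cyl [ 539.4 -319.9] 91
dark 363.4 178.1 330.5 [ 636.2 -104.2   11. ] depth z [ 636.7 -103.4    9.7]
dark 391.8 181.1 251.0 [ 628.1 -169.9   11. ] depth z [ 622.5 -160.2   53.1]
dark 331.5 173.2 323.0 [649.1 -30.2  11. ] depth z [649.1 -29.   14.2]
dark 300.0 168.2 330.0 [662.1  43.   11. ] depth z [662.6  43.   11.6]
dark 268.3 163.1 326.0 [675.7 117.   11. ] depth z [675.7 117.6  11.9]
scene bench z 0.40745492090223934
p px [324.  156.5] 147 ztop 38.3 top ctr [446.8 185.6] midray [443.1 190.5] cyl [445.4 187.2] 79
s px [298.4 181.6] 479 ztop 82.4 top ctr [470.3  52.2] midray [472.3  50.2] cyl [468.1  55.5] 298
q px [256.5 219.2] 305 ztop 53.4 top ctr [467.3 -84.6] midray [465.5 -82.8] cyl [466.1 -83.2] 165
r px [212.  251.3] 505 ztop 68.5 top ctr [ 462.2 -202.7] midray [ 462.8 -203.4] cyl [ 460.3 -201.6] 289
b px [192.6 313.9] 651 ztop 73.0 top ctr [ 537.8 -319.2] midray [ 539.8 -320.4] cyl [ 536.4 -318.4] 310
dark 293.2 278.9 579.0 [ 614.6 -152.7   11. ] depth z [ 633.  -174.2   47.4]
dark 345.5 246.1 333.0 [647.6 -28.9  11. ] depth z [646.4 -28.6  10.3]
dark 370.4 227.6 304.5 [661.1  44.3  11. ] depth z [659.1  45.9  10.5]
dark 393.2 210.5 269.5 [674.  117.9  11. ] depth z [673.7 117.   13. ]
```

```bash
cat > go.py <<'E'
import sys,numpy as np
from rig import manip
s=manip.observe(); x=np.array(s["position"]); yaw=s["orientation"][2]; t=np.array([float(a) for a in sys.argv[1:4]])
d=t-x; c,n=np.cos(yaw),np.sin(yaw)
loc=np.array([c*d[0]+n*d[1], n*d[0]-c*d[1], -d[2]])
print("t",round(s["time"],2),"pos",x.round(1),"rpy",np.round(s["orientation"],4),"w",round(s["grip_width"],1),"F",np.round(s["wrist_force"],1))
print("delta mm",d.round(1),"tool fractions total",(loc/300).round(4),"yaw err->wz total",round(-(1.393-yaw)/.5,4))
E
echo
```

Request:
{"api": "carry_out", "payload": {
  "rows": [
    [0, 0, 0, 0, 0, -0.208, -1],
    [0, 0, 0, 0, 0, -0.208, -1],
    [0, 0, 0, 0, 0, -0.208, -1],
    [0, 0, 0, 0, 0, -0.208, -1],
    [0, 0, 0, 0, 0, -0.208, -1],
    [0, 0, 0, 0, 0, -0.208, -1],
    [0, 0, 0, 0, 0, -0.208, -1],
    [0, 0, 0, 0, 0, -0.208, -1],
    [0, 0, 0, 0, 0, -0.208, -1],
    [0, 0, 0, 0, 0, -0.208, -1]
  ],
  "force": 25
}}

```text
time: 0.93
position: [197.5, -539.5, 230.6]
orientation: [-3.141, -0.001, 1.396]
wrist_force: [0.4, 0.2, 0.4]
grip_width: 85.7
finger_force: 0.0
```

```bash
python3 go.py 448 186 150
```

```text
t 0.93 pos [ 197.5 -539.5  230.6] rpy [-3.1411e+00 -1.3000e-03  1.3960e+00] w 85.7 F [0.4 0.2 0.4]
delta mm [250.5 725.5 -80.6] tool fractions total [2.5268 0.4017 0.2685] yaw err->wz total 0.006
```

Request:
{"api": "carry_out", "payload": {
  "rows": [
    [0.126, 0.04, 0.013, 0, 0, 0, -1],
    [0.126, 0.04, 0.013, 0, 0, 0, -1],
    [0.126, 0.04, 0.013, 0, 0, 0, -1],
    [0.126, 0.04, 0.013, 0, 0, 0, -1],
    [0.126, 0.04, 0.013, 0, 0, 0, -1],
    [0.126, 0.04, 0.013, 0, 0, 0, -1],
    [0.126, 0.04, 0.013, 0, 0, 0, -1],
    [0.126, 0.04, 0.013, 0, 0, 0, -1],
    [0.126, 0.04, 0.013, 0, 0, 0, -1],
    [0.126, 0.04, 0.013, 0, 0, 0, -1]
  ]
}}

```text
time: 1.77
position: [383.5, -187.6, 191.9]
orientation: [-3.142, -0.0, 1.39]
wrist_force: [1.5, -0.6, -0.3]
grip_width: 85.2
finger_force: 0.0
```

Request:
{"api": "carry_out", "payload": {
  "rows": [
    [0.126, 0, 0.013, 0, 0, 0, -1],
    [0.126, 0, 0.013, 0, 0, 0, -1],
    [0.126, 0, 0.013, 0, 0, 0, -1],
    [0.126, 0, 0.013, 0, 0, 0, -1],
    [0.126, 0, 0.013, 0, 0, 0, -1],
    [0.126, 0, 0.013, 0, 0, 0, -1],
    [0.126, 0, 0.013, 0, 0, 0, -1],
    [0.126, 0, 0.013, 0, 0, 0, -1],
    [0.126, 0, 0.013, 0, 0, 0, -1],
    [0.126, 0, 0.013, 0, 0, 0, -1]
  ]
}}

```text
time: 2.6
position: [450.5, 184.2, 152.8]
orientation: [-3.141, 0.0, 1.391]
wrist_force: [0.8, -0.8, 0.3]
grip_width: 85.5
finger_force: 0.0
```

```bash
python3 go.py 448 186 5
```

```text
t 2.6 pos [450.5 184.2 152.8] rpy [-3.1412e+00  4.0000e-04  1.3912e+00] w 85.5 F [ 0.8 -0.8  0.3]
delta mm [  -2.5    1.8 -147.8] tool fractions total [ 0.0042 -0.0093  0.4926] yaw err->wz total -0.0036
```

Request:
{"api": "carry_out", "payload": {
  "rows": [
    [0.002, -0.005, 0.07, 0, 0, 0, -1],
    [0.002, -0.004, 0.07, 0, 0, 0, -1],
    [0, 0, 0.07, 0, 0, 0, -1],
    [0, 0, 0.07, 0, 0, 0, -1],
    [0, 0, 0.07, 0, 0, 0, -1],
    [0, 0, 0.06, 0, 0, 0, -0.5],
    [0, 0, 0.04, 0, 0, 0, -0.2],
    [0, 0, 0.025, 0, 0, 0, -0.1],
    [0, 0, 0.015, 0, 0, 0, 0],
    [0, 0, 0, 0, 0, 0, 0]
  ]
}}

```text
time: 3.43
position: [447.8, 183.8, 5.4]
orientation: [-3.14, 0.001, 1.391]
wrist_force: [-0.6, -0.7, 1.0]
grip_width: 42.9
finger_force: 0.0
```

```bash
python3 go.py 448 186 5
```

```text
t 3.43 pos [447.8 183.8   5.4] rpy [-3.1398e+00  7.0000e-04  1.3908e+00] w 42.9 F [-0.6 -0.7  1. ]
delta mm [ 0.2  2.2 -0.4] tool fractions total [ 0.0073 -0.0006  0.0015] yaw err->wz total -0.0044
```

Request:
{"api": "carry_out", "payload": {
  "rows": [
    [0.004, 0, 0, 0, 0, 0, 0.1],
    [0.003, 0, 0, 0, 0, 0, 0.2],
    [0, 0, 0, 0, 0, 0, 0.3],
    [0, 0, 0, 0, 0, 0, 0.35],
    [0, 0, 0, 0, 0, 0, 0.4],
    [0, 0, 0, 0, 0, 0, 0.45],
    [0, 0, 0, 0, 0, 0, 0.6],
    [0, 0, 0, 0, 0, 0, 1],
    [0, 0, 0, 0, 0, 0, 1],
    [0, 0, 0, 0, 0, 0, 1]
  ],
  "force": 30
}}

```text
time: 4.27
position: [449.4, 186.3, 7.1]
orientation: [3.141, -0.001, 1.391]
wrist_force: [-2.0, -0.0, 5.9]
grip_width: 24.7
finger_force: 29.3
```

```bash
python3 go.py 635.5 -103.7 90
```

```text
t 4.27 pos [449.4 186.3   7.1] rpy [ 3.1408e+00 -6.0000e-04  1.3908e+00] w 24.7 F [-2.  -0.   5.9]
delta mm [ 186.1 -290.    82.9] tool fractions total [-0.8399  0.7833 -0.2764] yaw err->wz total -0.0044
```

Request:
{"api": "carry_out", "payload": {
  "rows": [
    [0, 0, 0, 0, 0, 0, 1],
    [0, 0, -0.005, 0, 0, 0, 1],
    [0, 0, -0.01, 0, 0, 0, 1],
    [0, 0, -0.015, 0, 0, 0, 1],
    [0, 0, -0.02, 0, 0, 0, 1],
    [0, 0, -0.02, 0, 0, 0, 1],
    [0, 0, -0.02, 0, 0, 0, 1],
    [0, 0, -0.02, 0, 0, 0, 1],
    [0, 0, -0.02, 0, 0, 0, 1],
    [0, 0, 0, 0, 0, 0, 1]
  ]
}}

```text
time: 5.1
position: [450.2, 186.4, 46.9]
orientation: [3.139, -0.001, 1.391]
wrist_force: [0.4, -0.2, -0.6]
grip_width: 24.9
finger_force: 29.5
```

```bash
python3 go.py 635.5 -103.7 90;python3 - <<'E'
from rig import manip
import cv2,numpy as np
d=manip.get_image("scene"); np.savez("pics/s1.npz",**d)
cv2.imwrite("pics/s1.png",cv2.resize(d["pixels"][60:200,260:400,::-1],None,fx=4,fy=4,interpolation=cv2.INTER_CUBIC))
E
```

```text
t 5.1 pos [450.2 186.4  46.9] rpy [ 3.1387e+00 -1.2000e-03  1.3908e+00] w 24.9 F [ 0.4 -0.2 -0.6]
delta mm [ 185.3 -290.1   43.1] tool fractions total [-0.8407  0.7808 -0.1436] yaw err->wz total -0.0043
```

View pics/s1.png

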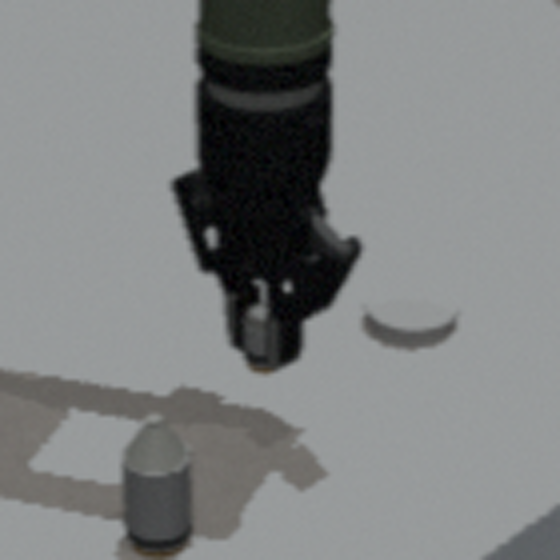

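The crop shows p held upright between the fingers, its thread end at crop (262,368) and clear of the bench, with s below it at (157,490).

Request:
{"api": "carry_out", "payload": {
  "rows": [
    [-0.07, 0.065, -0.04, 0, 0, 0, 1],
    [-0.085, 0.08, -0.04, 0, 0, 0, 1],
    [-0.095, 0.09, -0.04, 0, 0, 0, 1],
    [-0.095, 0.09, -0.03, 0, 0, 0, 1],
    [-0.095, 0.09, 0, 0, 0, 0, 1],
    [-0.095, 0.09, 0, 0, 0, 0, 1],
    [-0.095, 0.085, 0, 0, 0, 0, 1],
    [-0.09, 0.08, 0.02, 0, 0, 0, 1],
    [-0.08, 0.07, 0.04, 0, 0, 0, 1],
    [-0.04, 0.04, 0.05, 0, 0, 0, 1]
  ]
}}

```text
time: 5.98
position: [636.8, -108.2, 58.1]
orientation: [3.137, 0.002, 1.388]
wrist_force: [-0.1, -0.2, -0.5]
grip_width: 24.7
finger_force: 29.6
```

Request:
{"api": "carry_out", "payload": {
  "rows": [
    [0, 0, 0, 0, 0, 0, 1],
    [0, 0, 0, 0, 0, 0, 1],
    [0, 0, 0, 0, 0, 0, 1],
    [0, 0, 0, 0, 0, 0, 1],
    [0, 0, 0, 0, 0, 0, 1],
    [0, 0, 0, 0, 0, 0, 1],
    [0, 0, 0, 0, 0, 0, 1],
    [0, 0, 0, 0, 0, 0, 1],
    [0, 0, 0, 0, 0, 0, 1],
    [0, 0, 0, 0, 0, 0, 1]
  ]
}}

```text
time: 6.82
position: [634.0, -103.6, 57.4]
orientation: [3.141, 0.0, 1.391]
wrist_force: [-0.1, 0.3, -1.1]
grip_width: 25.1
finger_force: 29.7
```

```bash
python3 go.py 635.5 -103.7 17.3
```

```text
t 6.82 pos [ 634.  -103.6   57.4] rpy [3.1414 0.     1.391 ] w 25.1 F [-0.1  0.3 -1.1]
delta mm [  1.5  -0.1 -40.1] tool fractions total [0.0007 0.0048 0.1338] yaw err->wz total -0.004
```

Request:
{"api": "carry_out", "payload": {
  "rows": [
    [0.001, 0.005, 0.015, 0, 0, 0, 1],
    [0, 0, 0.02, 0, 0, 0, 1],
    [0, 0, 0.02, 0, 0, 0, 1],
    [0, 0, 0.02, 0, 0, 0, 1],
    [0, 0, 0.02, 0, 0, 0, 1],
    [0, 0, 0.015, 0, 0, 0, 1],
    [0, 0, 0.008, 0, 0, 0, 1],
    [0, 0, 0.005, 0, 0, 0, 1],
    [0, 0, 0.003, 0, 0, 0, 1],
    [0, 0, 0, 0, 0, 0, 1]
  ]
}}

```text
time: 7.65
position: [635.7, -103.8, 19.5]
orientation: [3.141, 0.0, 1.391]
wrist_force: [-1.2, 0.5, -1.0]
grip_width: 24.5
finger_force: 29.7
```

Request:
{"api": "carry_out", "payload": {
  "rows": [
    [0, 0, 0.002, 0, 0, 0, 1],
    [0, 0, 0, 0, 0, 0, 1],
    [0, 0, 0.002, 0, 0, 0, 1],
    [0, 0, 0, 0, 0, 0, 1],
    [0, 0, 0.002, 0, 0, 0, 1],
    [0, 0, 0, 0, 0, 0, 1],
    [0, 0, 0, 0, 0, 0, 1],
    [0, 0, 0, 0, 0, 0, 1],
    [0, 0, 0, 0, 0, 0, 1],
    [0, 0, 0, 0, 0, 0, 1]
  ]
}}

```text
time: 8.48
position: [635.7, -103.8, 18.2]
orientation: [3.141, 0.0, 1.391]
wrist_force: [-0.8, 0.4, 4.2]
grip_width: 24.7
finger_force: 30.0
```

Request:
{"api": "carry_out", "payload": {
  "rows": [
    [0, 0, 0, 0, 0, 0, 0.4],
    [0, 0, 0, 0, 0, 0, 0.36],
    [0, 0, 0, 0, 0, 0, 0.3],
    [0, 0, 0, 0, 0, 0, 0.2],
    [0, 0, 0, 0, 0, 0, 0.1],
    [0, 0, 0, 0, 0, 0, 0],
    [0, 0, 0, 0, 0, 0, 0],
    [0, 0, -0.01, 0, 0, 0, 0],
    [0, 0, -0.02, 0, 0, 0, 0],
    [0, 0, -0.03, 0, 0, 0, -0.2]
  ]
}}

```text
time: 9.32
position: [634.9, -103.5, 35.4]
orientation: [-3.14, -0.0, 1.391]
wrist_force: [-0.5, -1.0, 0.8]
grip_width: 51.0
finger_force: 0.0
```

Request:
{"api": "carry_out", "payload": {
  "rows": [
    [0, 0, -0.06, 0, 0, 0, -0.5],
    [0, 0, -0.08, 0, 0, 0, -1],
    [0, 0, -0.1, 0, 0, 0, -1],
    [0, 0, -0.1, 0, 0, 0, -1],
    [0, -0.1, -0.05, 0, 0, 0, -1],
    [0, -0.1, 0, 0, 0, 0, -1],
    [0, -0.1, 0, 0, 0, 0, -1],
    [0, -0.1, 0, 0, 0, 0, -1],
    [0, -0.1, 0, 0, 0, 0, -1],
    [0.02, -0.05, 0, 0, 0, 0, -1]
  ]
}}

```text
time: 10.15
position: [471.1, -68.0, 153.2]
orientation: [-3.14, 0.0, 1.39]
wrist_force: [-0.5, 0.2, 0.6]
grip_width: 85.6
finger_force: 0.0
```

```bash
cat > chk.py <<'E'
import sys; from h import *; from rig import manip
# args: name h cx cy ... : cloud centre of an object expected at (x,y)
ims={n:manip.get_image(n) for n in("top","scene")}
for n,d in ims.items():
    P=cloud(d)
    for a in sys.argv[1:]:
        k,x,y,b=a.split(","); x,y,b=float(x),float(y),float(b)
        m=(np.hypot(P[...,0]-x,P[...,1]-y)<32)&(P[...,2]>b+7)&(P[...,2]<b+H[k]+6)
        Q=P[m]; u=np.argwhere(m).mean(0)[::-1]; zt=np.percentile(Q[:,2],97)
        print(n,k,len(Q),"ztop",zt.round(1),"topctr",Q[Q[:,2]>zt-4].mean(0)[:2].round(1),"midray",ray(d,*u,b+H[k]/2)[:2].round(1))
E
python3 go.py 468.3 -84.2 8; python3 chk.py p,635.5,-103.7,11
```

```text
t 10.15 pos [471.1 -68.  153.2] rpy [-3.1403e+00  4.0000e-04  1.3901e+00] w 85.6 F [-0.5  0.2  0.6]
delta mm [  -2.8  -16.2 -145.2] tool fractions total [-5.49e-02  4.00e-04  4.84e-01] yaw err->wz total -0.0058
top p 122 ztop 50.1 topctr [ 638.3 -104.9] midray [ 638.8 -105. ]
scene p 248 ztop 48.7 topctr [ 636.3 -104.3] midray [ 634.6 -101.4]
```

Request:
{"api": "carry_out", "payload": {
  "rows": [
    [-0.03, 0, 0.02, 0, 0, 0, -1],
    [-0.025, 0, 0.05, 0, 0, 0, -1],
    [0, 0, 0.06, 0, 0, 0, -1],
    [0, 0, 0.06, 0, 0, 0, -0.5],
    [0, 0, 0.06, 0, 0, 0, -0.3],
    [0, 0, 0.05, 0, 0, 0, -0.3],
    [0, 0, 0, 0, 0, 0, -0.3],
    [0, 0, 0, 0, 0, 0, -0.3],
    [0, 0, 0, 0, 0, 0, -0.3],
    [0, 0, 0, 0, 0, 0, -0.3]
  ]
}}

```text
time: 11.08
position: [472.9, -85.4, 64.0]
orientation: [3.139, 0.001, 1.391]
wrist_force: [-0.2, -0.5, 0.0]
grip_width: 55.7
finger_force: 0.0
```

```bash
python3 go.py 468.3 -84.2 8
```

```text
t 11.08 pos [472.9 -85.4  64. ] rpy [3.1387e+00 6.0000e-04 1.3907e+00] w 55.7 F [-0.2 -0.5  0. ]
delta mm [ -4.6   1.2 -56. ] tool fractions total [ 0.001  -0.0159  0.1865] yaw err->wz total -0.0046
```

Request:
{"api": "carry_out", "payload": {
  "rows": [
    [0, -0.007, 0.03, 0, 0, 0, -0.1],
    [0, 0, 0.05, 0, 0, 0, 0],
    [0, 0, 0.05, 0, 0, 0, 0],
    [0, 0, 0.035, 0, 0, 0, 0.05],
    [0, 0, 0.017, 0, 0, 0, 0.1],
    [0, 0, 0, 0, 0, 0, 0.15],
    [0, 0, 0, 0, 0, 0, 0.2],
    [0, 0, 0, 0, 0, 0, 0.25],
    [0, 0, 0, 0, 0, 0, 0.3],
    [0, 0, 0, 0, 0, 0, 0.35]
  ]
}}

```text
time: 11.92
position: [469.9, -84.4, 8.8]
orientation: [3.14, 0.0, 1.391]
wrist_force: [-0.5, 1.2, 1.6]
grip_width: 29.2
finger_force: 29.6
```

Request:
{"api": "carry_out", "payload": {
  "rows": [
    [0, 0, 0, 0, 0, 0, 0.6],
    [0, 0, 0, 0, 0, 0, 1],
    [0, 0, 0, 0, 0, 0, 1],
    [0, 0, 0, 0, 0, 0, 1],
    [0, 0, 0, 0, 0, 0, 1],
    [0, 0, -0.005, 0, 0, 0, 1],
    [0, 0, -0.02, 0, 0, 0, 1],
    [0, 0, -0.04, 0, 0, 0, 1],
    [0, 0, -0.04, 0, 0, 0, 1],
    [0, 0, 0, 0, 0, 0, 1]
  ]
}}

```text
time: 12.75
position: [471.0, -84.8, 41.5]
orientation: [3.137, 0.001, 1.391]
wrist_force: [0.4, -0.2, -1.2]
grip_width: 29.2
finger_force: 29.8
```

```bash
python3 go.py 648.5 -29.7 60
```

```text
t 12.75 pos [471.  -84.8  41.5] rpy [3.1373e+00 7.0000e-04 1.3909e+00] w 29.2 F [ 0.4 -0.2 -1.2]
delta mm [177.5  55.1  18.5] tool fractions total [ 0.2864  0.5492 -0.0615] yaw err->wz total -0.0043
```

Request:
{"api": "carry_out", "payload": {
  "rows": [
    [0.036, 0.07, -0.03, 0, 0, 0, 1],
    [0.036, 0.07, -0.03, 0, 0, 0, 1],
    [0.036, 0.07, -0.02, 0, 0, 0, 1],
    [0.036, 0.07, 0, 0, 0, 0, 1],
    [0.036, 0.07, 0, 0, 0, 0, 1],
    [0.036, 0.07, 0, 0, 0, 0, 1],
    [0.036, 0.07, 0, 0, 0, 0, 1],
    [0.023, 0.045, 0, 0, 0, 0, 1],
    [0.01, 0.02, 0, 0, 0, 0, 1],
    [0, 0, 0, 0, 0, 0, 1]
  ]
}}

```text
time: 13.58
position: [649.1, -29.4, 62.8]
orientation: [-3.141, -0.0, 1.392]
wrist_force: [-0.1, 0.3, -1.4]
grip_width: 28.8
finger_force: 29.9
```

Request:
{"api": "carry_out", "payload": {
  "rows": [
    [0, 0, 0, 0, 0, 0, 1],
    [0, 0, 0.02, 0, 0, 0, 1],
    [0, 0, 0.02, 0, 0, 0, 1],
    [0, 0, 0.03, 0, 0, 0, 1],
    [0, 0, 0.03, 0, 0, 0, 1],
    [0, 0, 0.02, 0, 0, 0, 1],
    [0, 0, 0.01, 0, 0, 0, 1],
    [0, 0, 0.01, 0, 0, 0, 1],
    [0, 0, 0, 0, 0, 0, 1],
    [0, 0, 0, 0, 0, 0, 1]
  ]
}}

```text
time: 14.42
position: [648.5, -29.8, 21.6]
orientation: [3.141, -0.0, 1.391]
wrist_force: [-0.6, 0.3, -1.4]
grip_width: 29.1
finger_force: 29.9
```

```bash
python3 go.py 648.5 -29.7 19.1
```

```text
t 14.42 pos [648.5 -29.8  21.6] rpy [ 3.1415 -0.      1.3909] w 29.1 F [-0.6  0.3 -1.4]
delta mm [-0.   0.1 -2.5] tool fractions total [ 0.0004 -0.0002  0.0082] yaw err->wz total -0.0043
```

Request:
{"api": "carry_out", "payload": {
  "rows": [
    [0, 0, 0.003, 0, 0, 0, 1],
    [0, 0, 0, 0, 0, 0, 1],
    [0, 0, 0.002, 0, 0, 0, 1],
    [0, 0, 0, 0, 0, 0, 1],
    [0, 0, 0.002, 0, 0, 0, 1],
    [0, 0, 0, 0, 0, 0, 1],
    [0, 0, 0.002, 0, 0, 0, 1],
    [0, 0, 0, 0, 0, 0, 1],
    [0, 0, 0, 0, 0, 0, 1],
    [0, 0, 0, 0, 0, 0, 1]
  ]
}}

```text
time: 15.25
position: [648.6, -29.9, 19.8]
orientation: [3.141, 0.0, 1.391]
wrist_force: [-1.9, -0.6, 5.4]
grip_width: 29.6
finger_force: 30.4
```

Request:
{"api": "carry_out", "payload": {
  "rows": [
    [0, 0, 0, 0, 0, 0, 0.3],
    [0, 0, 0, 0, 0, 0, 0.26],
    [0, 0, 0, 0, 0, 0, 0.2],
    [0, 0, 0, 0, 0, 0, 0.1],
    [0, 0, 0, 0, 0, 0, 0],
    [0, 0, 0, 0, 0, 0, -0.1],
    [0, 0, 0, 0, 0, 0, -0.1],
    [0, 0, -0.01, 0, 0, 0, -0.1],
    [0, 0, -0.02, 0, 0, 0, -0.2],
    [0, 0, -0.03, 0, 0, 0, -0.2]
  ]
}}

```text
time: 16.08
position: [647.6, -29.7, 36.6]
orientation: [-3.14, 0.0, 1.391]
wrist_force: [-0.2, 0.5, 0.5]
grip_width: 51.2
finger_force: 0.0
```

Request:
{"api": "carry_out", "payload": {
  "rows": [
    [0, 0, -0.08, 0, 0, 0, -0.5],
    [0, 0, -0.11, 0, 0, 0, -1],
    [0, 0, -0.11, 0, 0, 0, -1],
    [-0.07, -0.05, -0.09, 0, 0, 0, -1],
    [-0.1, -0.075, 0, 0, 0, 0, -1],
    [-0.11, -0.08, 0, 0, 0, 0, -1],
    [-0.11, -0.08, 0, 0, 0, 0, -1],
    [-0.11, -0.08, 0, 0, 0, 0, -1],
    [-0.11, -0.08, 0, 0, 0, 0, -1],
    [-0.068, -0.06, 0, 0, 0, 0, -1]
  ]
}}

```text
time: 16.92
position: [461.0, -205.1, 155.2]
orientation: [3.14, 0.002, 1.389]
wrist_force: [0.2, -0.8, 1.3]
grip_width: 85.6
finger_force: 0.0
```

```bash
python3 chk.py q,648.5,-29.7,11 p,635.5,-103.7,11; python3 go.py 463 -203 16
```

```text
top q 166 ztop 66.0 topctr [651.1 -31.2] midray [651.5 -31.1]
top p 121 ztop 50.3 topctr [ 638.2 -105.2] midray [ 638.8 -105.1]
scene q 344 ztop 64.4 topctr [649.  -30.3] midray [647.9 -28.9]
scene p 246 ztop 49.1 topctr [ 636.3 -104.2] midray [ 634.5 -101.4]
t 17.02 pos [ 460.4 -205.2  155. ] rpy [3.1414e+00 1.4000e-03 1.3858e+00] w 85.7 F [ 0.9  0.5 -1. ]
delta mm [   2.6    2.2 -139. ] tool fractions total [0.0089 0.0071 0.4632] yaw err->wz total -0.0144
```

Request:
{"api": "carry_out", "payload": {
  "rows": [
    [0, 0, 0.03, 0, 0, 0, -1],
    [0, 0, 0.06, 0, 0, 0, -1],
    [0, 0, 0.07, 0, 0, 0, -0.6],
    [0, 0, 0.07, 0, 0, 0, -0.4],
    [0, 0, 0.07, 0, 0, 0, -0.3],
    [0, 0, 0.06, 0, 0, 0, -0.2],
    [0, 0, 0.05, 0, 0, 0, -0.1],
    [0, 0, 0.035, 0, 0, 0, -0.1],
    [0, 0, 0.015, 0, 0, 0, -0.1],
    [0, 0, 0, 0, 0, 0, -0.1]
  ]
}}

```text
time: 17.85
position: [462.8, -201.8, 14.8]
orientation: [-3.14, -0.001, 1.392]
wrist_force: [-0.6, 0.3, 0.1]
grip_width: 47.2
finger_force: 0.0
```

```bash
python3 go.py 463 -203 16
```

```text
t 17.85 pos [ 462.8 -201.8   14.8] rpy [-3.1397e+00 -1.0000e-03  1.3920e+00] w 47.2 F [-0.6  0.3  0.1]
delta mm [ 0.2 -1.2  1.2] tool fractions total [-0.004   0.0013 -0.0042] yaw err->wz total -0.002
```

Request:
{"api": "carry_out", "payload": {
  "rows": [
    [0, 0, 0, 0, 0, 0, 0],
    [0, 0, 0, 0, 0, 0, 0.1],
    [0, 0, 0, 0, 0, 0, 0.2],
    [0, 0, 0, 0, 0, 0, 0.3],
    [0, 0, 0, 0, 0, 0, 0.6],
    [0, 0, 0, 0, 0, 0, 1],
    [0, 0, 0, 0, 0, 0, 1],
    [0, 0, 0, 0, 0, 0, 1],
    [0, 0, 0, 0, 0, 0, 1],
    [0, 0, 0, 0, 0, 0, 1]
  ],
  "force": 35
}}

```text
time: 18.68
position: [463.6, -203.3, 17.0]
orientation: [3.14, 0.001, 1.391]
wrist_force: [-1.6, 0.7, 5.8]
grip_width: 33.0
finger_force: 35.1
```

Request:
{"api": "carry_out", "payload": {
  "rows": [
    [0, 0, -0.005, 0, 0, 0, 1],
    [0, 0, -0.02, 0, 0, 0, 1],
    [0, 0, -0.04, 0, 0, 0, 1],
    [0, 0, -0.06, 0, 0, 0, 1],
    [0, 0, -0.06, 0, 0, 0, 1],
    [0, 0, -0.06, 0, 0, 0, 1],
    [0, 0, -0.06, 0, 0, 0, 1],
    [0, 0, -0.04, 0, 0, 0, 1],
    [0, 0, 0, 0, 0, 0, 1],
    [0, 0, 0, 0, 0, 0, 1]
  ]
}}

```text
time: 19.52
position: [463.3, -203.1, 120.0]
orientation: [3.14, 0.001, 1.391]
wrist_force: [-0.7, 0.2, -1.1]
grip_width: 33.0
finger_force: 34.9
```

```bash
python3 go.py 660.1 44.4 100
```

```text
t 19.52 pos [ 463.3 -203.1  120. ] rpy [3.1399e+00 7.0000e-04 1.3907e+00] w 33.0 F [-0.7  0.2 -1.1]
delta mm [196.8 247.5 -20. ] tool fractions total [0.9292 0.4975 0.0666] yaw err->wz total -0.0046
```

Request:
{"api": "carry_out", "payload": {
  "rows": [
    [0.06, 0.032, 0, 0, 0, 0, 1],
    [0.09, 0.048, 0, 0, 0, 0, 1],
    [0.11, 0.06, 0, 0, 0, 0, 1],
    [0.11, 0.06, 0, 0, 0, 0, 1],
    [0.11, 0.06, 0, 0, 0, 0, 1],
    [0.11, 0.06, 0, 0, 0, 0, 1],
    [0.11, 0.06, 0, 0, 0, 0, 1],
    [0.11, 0.058, 0, 0, 0, 0, 1],
    [0.08, 0.041, 0, 0, 0, 0, 1],
    [0.038, 0.02, 0, 0, 0, 0, 1]
  ]
}}

```text
time: 20.35
position: [660.6, 47.7, 117.1]
orientation: [-3.139, -0.001, 1.394]
wrist_force: [-0.7, -0.8, -1.9]
grip_width: 32.9
finger_force: 35.1
```

Request:
{"api": "carry_out", "payload": {
  "rows": [
    [0, 0, 0, 0, 0, 0, 1],
    [0, 0, 0.02, 0, 0, 0, 1],
    [0, 0, 0.04, 0, 0, 0, 1],
    [0, 0, 0.06, 0, 0, 0, 1],
    [0, 0, 0.06, 0, 0, 0, 1],
    [0, 0, 0.05, 0, 0, 0, 1],
    [0, 0, 0.04, 0, 0, 0, 1],
    [0, 0, 0.02, 0, 0, 0, 1],
    [0, 0, 0.01, 0, 0, 0, 1],
    [0, 0, 0, 0, 0, 0, 1]
  ]
}}

```text
time: 21.18
position: [659.5, 43.5, 29.0]
orientation: [-3.141, 0.0, 1.39]
wrist_force: [0.6, -0.0, -0.5]
grip_width: 32.9
finger_force: 35.1
```

```bash
python3 go.py 660.1 44.4 26.9
```

```text
t 21.18 pos [659.5  43.5  29. ] rpy [-3.1406e+00  3.0000e-04  1.3899e+00] w 32.9 F [ 0.6 -0.  -0.5]
delta mm [ 0.6  0.9 -2.1] tool fractions total [0.0033 0.0015 0.0071] yaw err->wz total -0.0062
```

Request:
{"api": "carry_out", "payload": {
  "rows": [
    [0, 0, 0.003, 0, 0, 0, 1],
    [0, 0, 0, 0, 0, 0, 1],
    [0, 0, 0.002, 0, 0, 0, 1],
    [0, 0, 0, 0, 0, 0, 1],
    [0, 0, 0.002, 0, 0, 0, 1],
    [0, 0, 0, 0, 0, 0, 1],
    [0, 0, 0.002, 0, 0, 0, 1],
    [0, 0, 0, 0, 0, 0, 1],
    [0, 0, 0, 0, 0, 0, 1],
    [0, 0, 0, 0, 0, 0, 1]
  ]
}}

```text
time: 22.02
position: [660.5, 44.3, 28.1]
orientation: [3.141, -0.0, 1.391]
wrist_force: [-2.3, 0.5, 5.6]
grip_width: 33.3
finger_force: 35.7
```

Request:
{"api": "carry_out", "payload": {
  "rows": [
    [0, 0, 0, 0, 0, 0, 0.22],
    [0, 0, 0, 0, 0, 0, 0.18],
    [0, 0, 0, 0, 0, 0, 0.1],
    [0, 0, 0, 0, 0, 0, 0],
    [0, 0, 0, 0, 0, 0, -0.1],
    [0, 0, 0, 0, 0, 0, -0.2],
    [0, 0, 0, 0, 0, 0, -0.2],
    [0, 0, -0.01, 0, 0, 0, -0.2],
    [0, 0, -0.02, 0, 0, 0, -0.3],
    [0, 0, -0.03, 0, 0, 0, -0.3]
  ]
}}

```text
time: 22.85
position: [659.3, 44.3, 44.4]
orientation: [-3.14, 0.0, 1.391]
wrist_force: [-1.3, -0.0, -0.7]
grip_width: 55.8
finger_force: 0.0
```

Request:
{"api": "carry_out", "payload": {
  "rows": [
    [0, 0, -0.08, 0, 0, 0, -0.5],
    [0, 0, -0.1, 0, 0, 0, -1],
    [0, 0, -0.1, 0, 0, 0, -1],
    [-0.01, -0.06, -0.08, 0, 0, 0, -1],
    [-0.014, -0.1, 0, 0, 0, 0, -1],
    [-0.014, -0.11, 0, 0, 0, 0, -1],
    [-0.014, -0.11, 0, 0, 0, 0, -1],
    [-0.014, -0.11, 0, 0, 0, 0, -1],
    [-0.012, -0.09, 0, 0, 0, 0, -1],
    [-0.006, -0.046, 0, 0, 0, 0, -1]
  ]
}}

```text
time: 23.68
position: [467.5, 53.5, 153.1]
orientation: [-3.14, 0.0, 1.391]
wrist_force: [0.3, -0.6, 0.2]
grip_width: 85.8
finger_force: 0.0
```

```bash
python3 chk.py r,660.5,44,11; python3 go.py 471 53.3 23
```

```text
top r 227 ztop 80.8 topctr [662.9  43.4] midray [663.1  43.5]
scene r 451 ztop 79.2 topctr [661.3  42.9] midray [661.4  43. ]
t 23.78 pos [468.7  53.4 153.4] rpy [ 3.1415e+00 -1.0000e-04  1.3912e+00] w 85.7 F [0.9 0.6 0. ]
delta mm [ 2.300e+00 -1.000e-01 -1.304e+02] tool fractions total [0.0009 0.0075 0.4347] yaw err->wz total -0.0037
```

Request:
{"api": "carry_out", "payload": {
  "rows": [
    [0, 0, 0, 0, 0, 0, -1],
    [0, 0, 0.03, 0, 0, 0, -1],
    [0, 0, 0.06, 0, 0, 0, -1],
    [0, 0, 0.07, 0, 0, 0, -0.7],
    [0, 0, 0.07, 0, 0, 0, -0.5],
    [0, 0, 0.07, 0, 0, 0, -0.4],
    [0, 0, 0.06, 0, 0, 0, -0.3],
    [0, 0, 0.045, 0, 0, 0, -0.2],
    [0, 0, 0.02, 0, 0, 0, -0.2],
    [0, 0, 0.007, 0, 0, 0, -0.2]
  ]
}}

```text
time: 24.62
position: [470.5, 53.0, 21.4]
orientation: [-3.139, 0.0, 1.391]
wrist_force: [-0.1, -0.1, -0.0]
grip_width: 51.0
finger_force: 0.0
```

Request:
{"api": "carry_out", "payload": {
  "rows": [
    [0, 0, 0, 0, 0, 0, -0.2],
    [0, 0, 0, 0, 0, 0, -0.1],
    [0, 0, 0, 0, 0, 0, 0],
    [0, 0, 0, 0, 0, 0, 0.1],
    [0, 0, 0, 0, 0, 0, 0.2],
    [0, 0, 0, 0, 0, 0, 0.5],
    [0, 0, 0, 0, 0, 0, 1],
    [0, 0, 0, 0, 0, 0, 1],
    [0, 0, 0, 0, 0, 0, 1],
    [0, 0, 0, 0, 0, 0, 1]
  ],
  "force": 40
}}

```text
time: 25.45
position: [470.5, 53.2, 23.9]
orientation: [-3.141, -0.0, 1.391]
wrist_force: [-3.2, 0.8, 6.3]
grip_width: 37.6
finger_force: 39.7
```

Request:
{"api": "carry_out", "payload": {
  "rows": [
    [0, 0, -0.005, 0, 0, 0, 1],
    [0, 0, -0.02, 0, 0, 0, 1],
    [0, 0, -0.04, 0, 0, 0, 1],
    [0, 0, -0.06, 0, 0, 0, 1],
    [0, 0, -0.06, 0, 0, 0, 1],
    [0, 0, -0.06, 0, 0, 0, 1],
    [0, 0, -0.06, 0, 0, 0, 1],
    [0, 0, -0.04, 0, 0, 0, 1],
    [0, 0, 0, 0, 0, 0, 1],
    [0, 0, 0, 0, 0, 0, 1]
  ]
}}

```text
time: 26.28
position: [471.5, 53.0, 127.3]
orientation: [3.139, -0.0, 1.391]
wrist_force: [-0.2, -0.1, -3.2]
grip_width: 37.2
finger_force: 40.5
```

```bash
python3 go.py 673.8 117.3 126
```

```text
t 26.28 pos [471.5  53.  127.3] rpy [ 3.1390e+00 -2.0000e-04  1.3908e+00] w 37.2 F [-0.2 -0.1 -3.2]
delta mm [202.3  64.3  -1.3] tool fractions total [0.3317 0.625  0.0043] yaw err->wz total -0.0045
```

Request:
{"api": "carry_out", "payload": {
  "rows": [
    [0.02, 0.038, 0, 0, 0, 0, 1],
    [0.03, 0.057, 0, 0, 0, 0, 1],
    [0.04, 0.076, 0, 0, 0, 0, 1],
    [0.04, 0.076, 0, 0, 0, 0, 1],
    [0.04, 0.076, 0, 0, 0, 0, 1],
    [0.04, 0.076, 0, 0, 0, 0, 1],
    [0.04, 0.076, 0, 0, 0, 0, 1],
    [0.04, 0.076, 0, 0, 0, 0, 1],
    [0.028, 0.053, 0, 0, 0, 0, 1],
    [0.013, 0.023, 0, 0, 0, 0, 1]
  ]
}}

```text
time: 27.12
position: [674.7, 117.7, 124.1]
orientation: [-3.14, 0.0, 1.391]
wrist_force: [-0.8, -0.7, -2.6]
grip_width: 37.2
finger_force: 40.8
```

Request:
{"api": "carry_out", "payload": {
  "rows": [
    [0, 0, 0, 0, 0, 0, 1],
    [0, 0, 0.02, 0, 0, 0, 1],
    [0, 0, 0.04, 0, 0, 0, 1],
    [0, 0, 0.06, 0, 0, 0, 1],
    [0, 0, 0.06, 0, 0, 0, 1],
    [0, 0, 0.05, 0, 0, 0, 1],
    [0, 0, 0.04, 0, 0, 0, 1],
    [0, 0, 0.02, 0, 0, 0, 1],
    [0, 0, 0.01, 0, 0, 0, 1],
    [0, 0, 0, 0, 0, 0, 1]
  ]
}}

```text
time: 27.95
position: [673.3, 117.0, 36.2]
orientation: [-3.141, 0.0, 1.391]
wrist_force: [0.0, 0.1, -2.4]
grip_width: 37.0
finger_force: 40.8
```

Request:
{"api": "carry_out", "payload": {
  "rows": [
    [0, 0, 0.003, 0, 0, 0, 1],
    [0, 0, 0, 0, 0, 0, 1],
    [0, 0, 0.002, 0, 0, 0, 1],
    [0, 0, 0, 0, 0, 0, 1],
    [0, 0, 0.002, 0, 0, 0, 1],
    [0, 0, 0, 0, 0, 0, 1],
    [0, 0, 0.002, 0, 0, 0, 1],
    [0, 0, 0, 0, 0, 0, 1],
    [0, 0, 0, 0, 0, 0, 1],
    [0, 0, 0, 0, 0, 0, 1]
  ]
}}

```text
time: 28.78
position: [674.1, 117.2, 35.0]
orientation: [3.14, -0.0, 1.391]
wrist_force: [-2.6, -0.3, 4.8]
grip_width: 37.1
finger_force: 40.9
```

Contact shows at the expected height, so I'll release, lift clear and retreat.

Request:
{"api": "carry_out", "payload": {
  "rows": [
    [0, 0, 0, 0, 0, 0, 0.12],
    [0, 0, 0, 0, 0, 0, 0.08],
    [0, 0, 0, 0, 0, 0, 0],
    [0, 0, 0, 0, 0, 0, -0.1],
    [0, 0, 0, 0, 0, 0, -0.2],
    [0, 0, 0, 0, 0, 0, -0.3],
    [0, 0, 0, 0, 0, 0, -0.3],
    [0, 0, -0.01, 0, 0, 0, -0.3],
    [0, 0, -0.02, 0, 0, 0, -0.4],
    [0, 0, -0.03, 0, 0, 0, -0.4]
  ]
}}

```text
time: 29.62
position: [672.9, 117.0, 51.5]
orientation: [-3.14, 0.0, 1.391]
wrist_force: [-0.3, 0.2, 0.5]
grip_width: 60.2
finger_force: 0.0
```

Request:
{"api": "carry_out", "payload": {
  "rows": [
    [0, 0, -0.07, 0, 0, 0, -0.6],
    [0, 0, -0.09, 0, 0, 0, -0.8],
    [0, 0, -0.09, 0, 0, 0, -0.8],
    [0, 0, -0.09, 0, 0, 0, -0.8],
    [0, -0.06, -0.05, 0, 0, 0, -0.8],
    [0, -0.1, 0, 0, 0, 0, -0.8],
    [0, -0.11, 0, 0, 0, 0, -0.8],
    [0, -0.11, 0, 0, 0, 0, -0.8],
    [0, -0.1, 0, 0, 0, 0, -0.8],
    [0, -0.05, 0, 0, 0, 0, -0.8]
  ]
}}

```text
time: 30.45
position: [513.8, 146.3, 169.7]
orientation: [-3.14, -0.0, 1.392]
wrist_force: [0.7, 0.7, 0.5]
grip_width: 77.0
finger_force: 0.0
```

```bash
python3 chk.py s,674.5,117,11 r,661,43.5,11 q,649,-30,11 p,636,-104,11 b,539,-319.5,0; python3 - <<'E'
from rig import manip
import cv2,numpy as np
a=manip.get_image("scene")["pixels"][150:330,160:460]; b=manip.get_image("top")["pixels"][120:240,220:490]
cv2.imwrite("pics/f.png",np.vstack([cv2.resize(x,(700,h))[:,:,::-1] for x,h in((a,320),(b,280))])[:600])
E
```

```text
top s 311 ztop 95.1 topctr [676.6 117. ] midray [676.5 116.6]
top r 228 ztop 80.9 topctr [663.2  43.3] midray [663.2  43.3]
top q 165 ztop 65.6 topctr [651.1 -31.1] midray [651.5 -31.2]
top p 121 ztop 50.2 topctr [ 638.8 -104.9] midray [ 638.8 -105. ]
top b 268 ztop 74.3 topctr [ 539.  -319.2] midray [ 539.  -317.3]
scene s 563 ztop 92.2 topctr [674.7 116.3] midray [676.2 113.1]
scene r 448 ztop 79.9 topctr [661.1  42.9] midray [661.3  43.2]
scene q 348 ztop 64.1 topctr [648.7 -30.7] midray [648.1 -29.1]
scene p 246 ztop 48.6 topctr [ 636.4 -104.1] midray [ 634.4 -101.3]
scene b 649 ztop 72.6 topctr [ 537.7 -319.2] midray [ 539.9 -320.4]
```

View pics/f.png

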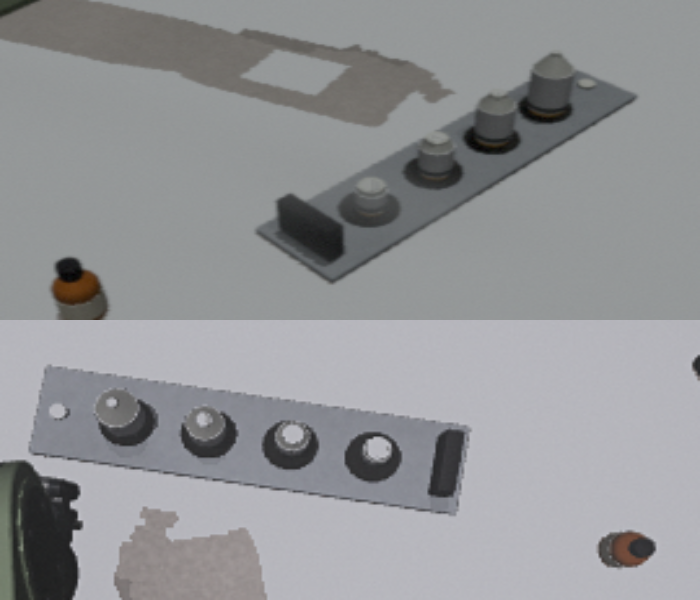

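The final picture shows all four objectives upright on their seats in height order, with p next to the stop. Each measures within about 3 mm of its seat centre, and the bottle hasn't moved.

```bash
python3 -c "
from rig import manip
print(manip.job_done())"
```

```text
the job is handed in; nothing more can be done
None
```

The job is handed in: all four objectives stand upright on their seats, shortest next to the stop block and tallest at the far end, each within about 3 mm of its seat centre by the cameras, with the bottle not moved, in about 31 s.

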